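# Close a pocket watch on the lever press

## Robot

A 6-joint arm with a two-finger parallel gripper is mounted at the origin on the work surface. World frame = base frame: x ahead of the robot, y to its left, z up, the work surface at z = 0. Lengths are in m, angles in rad, forces in N, time in s.
With the tool pointing down it reaches from about 0.225 to 0.875 m from the base axis. Payload 3.4 kg.
Tool frame: the origin (TCP) lies midway between the tips of the shut fingers; the grasp point (between the pads) lies behind it (manip.pinch_z is the z of the grasp point in the tool frame, in m); z points along the fingers, y is the line along which they close (so a half turn about z gives the same grasp; the last joint's range is limited). The gripper opens to 85 mm and grips with 20 to 120 N. Pads are 22 mm wide; open, the fingers measure 114 mm over their backs; the gripper's body (76 mm by 85 mm) begins 54 mm behind the grasp point. The pads swing forward as they close: fully open they stand 13 mm farther back than shut.
Start: joints at [-1.399, 0.276, 1.505, -0, 1.361, -0.121], TCP at [0.166, -0.551, 0.231] pointing down, gripper open.
Joint ranges: [-2.89, 2.89], [-0.75, 2.08], [0.22, 2.7], [-1.18, 4.32], [0.11, 2.71], [-2.7, 2.7]. Speed limits (rad/s): [2.57, 2.57, 3.14, 3.14, 3.14, 3.14].

## Interface

Orientations are given as a rotation vector (axis times angle).
In Python, from workcell import telemetry, snapshot, manip, recognise gives the robot as it stands.
- The arm moves only by the tool move_arm, never from a script. Its argument "deltas" is a list of rows, each a list of 7 numbers: the turn, a rotation vector about the tool's x, y, z in degrees, then the shift along the tool's x, y, z in mm, then the gripper command: -1 is fully open, 1 is shut, values between are in proportion. In form: [[ax, ay, az, dx, dy, dz, hand], ...]. A call has 1 to 8 rows; each row is the pose to reach, as a shift and turn from the pose commanded when the call began, along the tool's axes at that moment; what a row does not reach only later rows make up. A row lasts 1/10 s, in which the tool goes at most 50 mm and 8.59 degrees, less where a joint would pass 70% of its speed; a pose out of reach is approached as far as the arm can. A call with a gripper value outside its range is refused whole. The fingers move at their own pace and stop on an object; "squeeze" is the grip in N (left out, the last holds). Time passes only in rows, so rows that repeat a pose let the fingers close. It gives the time, the measured TCP pose, the force, the opening and the grip force at its end, in the units of the state.
- telemetry.state(): the state, without advancing time (a new reading comes with each control period).
- snapshot(name): name is "scene" or "top"; returns a dict with "image" (384x512x3 uint8, blue, green, red), "fx", "fy", "cx", "cy" (pixels), "dist" ([k1, k2, p1, p2, k3] as OpenCV has them; the pictures are not rectified), "rvec" (rotation vector, rad) and "tvec" (3), from world to camera coordinates, as OpenCV has them. Camera axes: x right, y down, z forward; pixel columns grow to the right and rows downward; lengths in m; the calibration is good to about 2 mm. A picture is of the moment at which its call begins. There is no depth.
- manip.close_job(): hands the job in; it is judged then, once.
Trained networks look in a picture, given as the dict that the camera call returned (one of the last four; its "shot" number tells which), for a name from the list of things; names that differ only in an ending like _2 or _b are one class to them, and where a whole thing is asked for, a point or a joint stands for the part that bears it (a point fixed in the world has none). Each returns a list of dicts, best first, with "score" (0 to 1); they miss things now and then, are a little off and sometimes report something else, mostly with a low value. They report only what shows in the picture. A call takes as long as a camera call.
- recognise(picture, query): "extent" ([left, top, width, height] as shares, 0 to 1, of the picture: columns of its width, rows of its height, round what is visible of it).
The state is a dict: "time": time; "joint_pos": joint angles; "joint_velocities": joint speeds; "tau": joint torques, N m; "tcp_pos": TCP position; "eef_rot": TCP orientation; "contact_force": force on the tool from outside, world axes, zero at the start; "torque": the same for the moment, N m; "finger_gap": finger opening in m; "grip_force": force on a finger pad.
Only numpy, scipy, OpenCV 4.12 (cv2) and the standard library are available. Lean on these libraries where they do the work, as an engineer would, in place of code of your own. Each camera call takes 0.05 s, during which the arm holds its last target. There are 200 camera calls.

## Task

Close the back of the pocket watch on the lever press: set the watch on the press's bed, still face down, move it in under the ram so that it sits in the V-shaped stop, and push the lever down until the ram has pressed the back fully home. Then ease the lever back up slowly, never letting it snap back, until it is fully at rest, and leave the closed watch where it is under the ram. Leave all the other things on the bench and on the press where they are.

Things in the scene. Friction and masses are not known exactly. Their poses are not given: they have to be found in the camera images.
- watch_center (a point): steel pocket watch lying face down, back upwards: round case 50 mm across, 14 mm high, 100 to 160 g. This point is the centre of the case, 7 mm above its underside; its z axis points up out of the back, its x axis at the crown
- crown (a point): the watch's crown and bow, a flat lug on the case's rim: sticks out to 45 mm from the case's centre, is 23 mm wide and lies 2 to 13 mm above the watch's underside. This point is 38 mm from the case's centre, in its mid-height
- watch_back (a joint): the watch's push-fit back, a disc 47 mm across on top of the case: how far it is pressed in. 0 m standing proud as at the start (its top 19.5 mm above the watch's underside), 0.003 m fully home (16.5 mm). A stiff fit: it slides under about 24 N and then stays
- press: grey bench lever press, fixed. Origin on the bench under the ram's axis, z up. In its frame: flat steel bed 40 mm above the bench, x from -0.135 to 0.105, y from -0.07 to 0.13 m. Column 42 mm thick (foot 60 mm) at x = 0, y = 0.09. The lever runs out to -y. The watch is loaded from the open -x side and slid towards +x
- head (a point): underside of the press's head where it carries the ram, 110 mm above the bed, on the ram's axis. The head is a beam from here to the column, 32 mm wide (x from -0.016 to 0.016 in the press's frame) and 45 mm high; two cheeks 44 mm over all carry the lever above it. The brass bush hangs 5 mm below
- v_stop (a point): V-shaped stop on the bed: two steel bars 9 mm high on the ram's +x side at 90 degrees, opening to -x. A round 50 mm case pushed to +x until it touches both bars is centred under the ram. They touch it 45 degrees to either side of +x, each covering 22 degrees either way: the crown must not point there. This point: 35 mm to +x of the ram's axis, on the bed
- ram_axis (a point): point on the surface of the press's bed on the ram's axis, where the watch's centre belongs
- ram: the press's ram, an upright spindle with a white nylon die 32 mm across at its lower end. The die's lower face is 38 mm above the bed at rest and goes down 5 mm for each 0.1 rad of the lever (this body's origin coincides with the press's origin at rest)
- lever (a joint): press lever: 0 rad at rest at its upper stop, grows as it is pushed down, at most 0.50. The ram meets a proud back at about 0.37 and has it home at about 0.43 to 0.45 rad. A spring lifts it: about 3 N at the grip at rest, 6 N when down, and about 8 to 12 N while the back goes in; once it is home the force rises sharply (18 N). Let go, it flies up and snaps against its stop
- lever_grip (a point): point on the axis of the lever's black round grip (24 mm thick, 85 mm long), near its middle, 165 mm from the pivot. At rest the lever rises 0.30 rad from the pivot towards -y of the press, so this point is then 284 mm above the bench; it moves in an arc about the pivot. A ball 32 mm across ends the lever 210 mm from the pivot
- pivot (a point): the lever's pivot, on its axis (along the press's x), 50 mm from the ram's axis towards the column, 235 mm above the bench
- tin: bystander: round aluminium parts tin, 49 mm across, 22 mm high, origin at its underside
- loupe: bystander: black eyeglass loupe standing on its wide end, 38 mm across, 34 mm high, origin at its underside
- holder: bystander: round movement holder, 48 mm across, 16 mm high, origin at its underside
- wristwatch: bystander: steel wristwatch head with lugs, face up, 47 mm across the lugs, 38 mm otherwise, 11 mm high, origin at its underside
- die: bystander: spare white nylon die standing on the press's bed, 32 mm across, 20 mm high, origin at its underside
- screwdriver: bystander: small blue screwdriver lying on the bench, 130 mm long along its x axis, about 26 mm thick, origin under its middle
- tweezers: bystander: steel tweezers lying on the bench, 130 mm long along its x axis, 6 mm high, origin at its middle

How it is judged:
By the outcome, as a careful person would: the job done as asked, in the order asked, and still so for the second after the job is handed in, with the robot touching nothing.
It also fails if it takes over 72 s, if anything falls off the work surface, if the arm or the gripper's body presses on something with over 40 N, if the wrist force passes 120 N, or if a joint passes its speed limit or range.

## Working session

There is one attempt and no reset: what is moved stays moved. The work goes in short steps, Python scripts to look and compute and a tool call to move; the robot and the scene stay as the last step left them, time stands still between calls to the robot, and variables do not carry over. Pictures are saved under pics/ and viewed, at most 10 in all, crops included, and the job is handed in when it is done.

Besides the shell and the picture viewer there is one more tool, called after ">>>" by a JSON object that holds its "name" and its "arguments", one argument or row to a line. move_arm: Moves the arm, as the interface text tells. Its arguments: {"type":"object","properties":{"deltas":{"type":"array","items":{"type":"array","items":{"type":"number"}}},"squeeze":{"type":"number"}},"required":["deltas"]}

```bash
mkdir -p pics; ls; cat > h.py <<'E'
import numpy as np, cv2
from workcell import telemetry, snapshot, manip, recognise
def cam(s):
    K=np.array([[s['fx'],0,s['cx']],[0,s['fy'],s['cy']],[0,0,1.]]); return K,np.array(s['dist'],float),np.array(s['rvec'],float),np.array(s['tvec'],float)
def ray(s,px,z):
    K,d,r,t=cam(s); R=cv2.Rodrigues(r)[0]
    u=cv2.undistortPoints(np.array([[px]],float),K,d)[0,0]
    v=R.T@np.array([u[0],u[1],1]); c=-R.T@t.ravel()
    return c+v*(z-c[2])/v[2]
def proj(s,P):
    K,d,r,t=cam(s); return cv2.projectPoints(np.array(P,float).reshape(-1,3),r,t,K,d)[0][:,0]
def box(s,q):
    h,w=s['image'].shape[:2]
    return [(round(o['score'],2),np.round(np.array(o['extent'])*[w,h,w,h],1)) for o in recognise(s,q)]
E
python3 - <<'E'
from h import *
print(manip.pinch_z, telemetry.state())
for n in ['scene','top']:
    s=snapshot(n); cv2.imwrite(f'pics/{n}0.png',cv2.resize(s['image'],(800,600),interpolation=cv2.INTER_CUBIC))
    K,d,r,t=cam(s); print(n,-cv2.Rodrigues(r)[0].T@t.ravel(),K[0,0])
    for q in ['watch_center','crown','press','v_stop','ram','lever_grip','lever','head','die','tin','loupe','holder','wristwatch','screwdriver','tweezers']:
        print(q,box(s,q)[:3])
E
```

```text
pics
-0.0187 {'time': 0.0, 'joint_pos': array([-1.39899210e+00,  2.76553610e-01,  1.50614942e+00, -3.08067602e-05,
        1.36073173e+00, -1.21013510e-01]), 'joint_velocities': array([0.00132587, 0.00030639, 0.00119191, 0.00042466, 0.00113663,
       0.00105711]), 'tau': array([ 1.89547507e-03, -4.16767681e+01, -2.45807236e+01,  4.82751511e-04,
        1.10725666e-02, -1.01765184e-05]), 'tcp_pos': array([ 0.16585588, -0.54998222,  0.23045685]), 'eef_rot': array([-3.10615933e+00, -4.58057026e-01,  1.20707501e-04]), 'contact_force': array([-0.01317333,  0.17284838,  0.43336565]), 'torque': array([-0.02647586, -0.01840077,  0.00413042]), 'grip_force': 0.0, 'finger_gap': 0.08550211607330538}
scene [ 1.03550913 -0.16299736  0.78634855] 374.25728486508
watch_center [(0.67, array([188.9, 198.4,  16.3,  18.6])), (0.54, array([176.6, 226.5,  24.3,  28.4]))]
crown [(0.56, array([176.6, 225.2,  21.8,  25.3]))]
press [(0.66, array([249.4, 136.5, 136.7, 125.4]))]
v_stop [(0.9, array([251.7, 135. , 135.2, 129.8]))]
ram [(0.67, array([313.3, 166.9,  25.1,  47. ])), (0.6, array([250.8, 137.6, 133.3
[... 1429 characters left out ...]
])), (0.31, array([ 87.9, 145. , 157.5, 120.5]))]
head [(0.85, array([ 88.5, 146.2, 154.7, 120.3]))]
die [(0.59, array([112.6, 221.4,  15.6,  15.4]))]
tin [(0.59, array([278.5, 242.8,  21.9,  25.5])), (0.39, array([ 91.6, 142.2, 151.2, 122.5]))]
loupe [(0.75, array([ 91. , 142.8, 152.5, 121.5])), (0.74, array([344.1, 208.5,  15.6,  15.8]))]
holder [(0.55, array([322.9, 167.9,  18.5,  21.3])), (0.26, array([ 89.3, 145.7, 153.8, 120.9]))]
wristwatch [(0.78, array([332.2, 248.6,  17.1,  19.4])), (0.24, array([261.3, 111.5,  39.8,  38. ]))]
screwdriver [(0.82, array([240.9, 253.4,  12.6,  29.8])), (0.39, array([294.3, 197.2,  25.2,  31.3]))]
tweezers [(0.62, array([260.4, 109.1,  39.8,  38.1]))]
```

View pics/scene0.png

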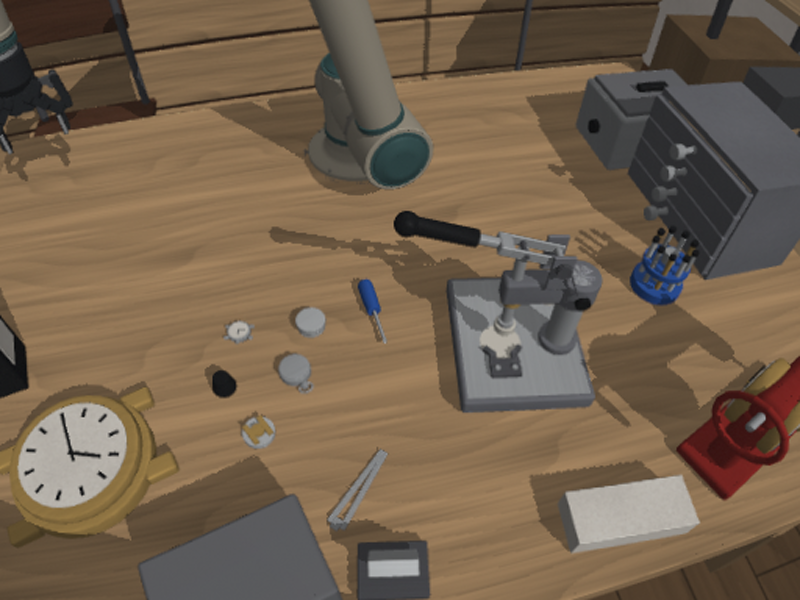

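View pics/top0.png

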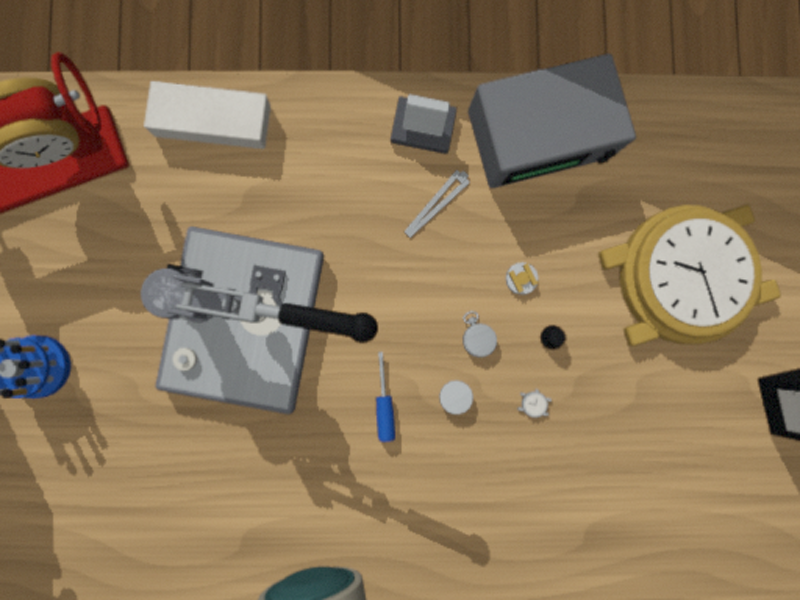

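The scene view shows the watch at about (295,370) with its crown at (305,386), left of the press, and the V-stop at (503,360). In the top view the watch is at (480,340) with its crown at (472,320). The bed corners are at (192,228), (323,250), (293,412) and (157,388).

```bash
cat >> h.py <<'E'
from scipy.optimize import least_squares
C=np.array([[.105,.13,.04],[.105,-.07,.04],[-.135,-.07,.04],[-.135,.13,.04]])
def toW(p,P):
    P=np.atleast_2d(np.array(P,float)); c,s_=np.cos(p[2]),np.sin(p[2])
    return np.c_[p[0]+c*P[:,0]-s_*P[:,1],p[1]+s_*P[:,0]+c*P[:,1],P[:,2]]
E
python3 - <<'E'
from h import *
t=snapshot('top'); s=snapshot('scene')
k=.64
pt=np.array([[192,228],[323,250],[293,412],[157,388]])*k
ps=np.array([[594,398],[463,404],[448,283]])*k  # scene: near corners
W=np.array([ray(t,p,.04) for p in pt]); print(W.round(4))
f=least_squares(lambda p:(proj(t,toW(p,C))-pt).ravel(),[.5,.2,0]); print('pose',f.x.round(4),np.abs(f.fun).max())
p=f.x
for n,P in dict(ram=[0,0,.04],v=[.035,0,.04],grip=[0,.05-.165*np.cos(.3),.284],piv=[0,.05,.235],ball=[0,.05-.21*np.cos(.3),.235+.21*np.sin(.3)]).items():
    w=toW(p,P); print(n,w.round(4),'top',proj(t,w)/k,'scene',proj(s,w)/k)
print('scene corners',proj(s,toW(p,C))/k)
print('watch',ray(t,np.array([480,340])*k,.0195),'crown tip',ray(t,np.array([471,319])*k,.008))
print('watch scene',ray(s,np.array([295,368])*k,.0195),'crown', ray(s,np.array([305,386])*k,.008))
for n,q in dict(tin=(456,397,.022),loupe=(553,337,.034),holder=(522,278,.016),wrist=(535,404,.011),sd0=(381,355,.01),sd1=(387,440,.02),die=(183,358,.06)).items(): print(n,ray(t,np.array(q[:2])*k,q[2]).round(4))
a=cv2.resize(t['image'][135:270,90:250],None,fx=3,fy=3,interpolation=cv2.INTER_CUBIC)
b=cv2.resize(t['image'][185:270,270:365],None,fx=3,fy=3,interpolation=cv2.INTER_CUBIC)
im=np.zeros((405,480+285,3),np.uint8); im[:a.shape[0],:480]=a; im[:b.shape[0],480:480+b.shape[1]]=b
cv2.imwrite('pics/c1.png',im)
E
```

```text
[[0.6986 0.2166 0.04  ]
 [0.6655 0.0283 0.04  ]
 [0.4345 0.0715 0.04  ]
 [0.4701 0.2639 0.04  ]]
pose [ 0.5764  0.1128 -0.1881] 2.3018847899269588
ram [[0.5764 0.1128 0.04  ]] top [[263.92934604 312.23356085]] scene [[496.60088651 341.94551597]]
v [[0.6108 0.1063 0.04  ]] top [[268.57991275 288.22007662]] scene [[500.01163512 360.99540817]]
grip [[0.5563 0.0071 0.284 ]] top [[325.91195864 319.57266281]] scene [[437.77498416 231.36327011]]
piv [[0.5857 0.1619 0.235 ]] top [[191.41316512 296.11138617]] scene [[555.63698212 255.77591709]]
ball [[ 0.5482 -0.0352  0.2971]] top [[365.99888225 326.55404435]] scene [[402.62167558 224.4235309 ]]
scene corners [[593.75543196 397.52055335]
 [459.29323304 403.94608509]
 [443.58770627 277.19201515]
 [559.21263567 274.13593207]]
watch [ 0.53394136 -0.20001909  0.0195    ] crown tip [ 0.56535922 -0.18901906  0.008     ]
watch scene [ 0.53969243 -0.19826241  0.0195    ] crown [ 0.56772004 -0.18805809  0.008     ]
tin [ 0.4513 -0.163   0.022 ]
loupe [ 0.5372 -0.3046  0.034 ]
holder [ 0.6255 -0.2652  0.016 ]
wrist [ 0.4385 -0.2818  0.011 ]
sd0 [ 0.5133 -0.0544  0.01  ]
sd1 [ 0.3904 -0.0619  0.02  ]
die [0.5126 0.2216 0.06  ]
```

View pics/c1.png

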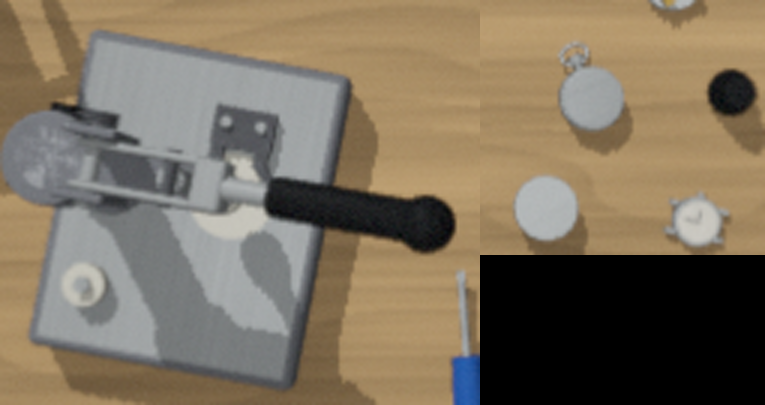

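The crop confirms the bed fit: the pale ring at (233,195) matches the projected ram axis, and the ball at (428,222) matches too. The watch's disc is at (591,98) and its bow at (575,55), so the crown heads about +20° in the world. In the press's frame that is 30°, which is forbidden, so I will turn the crown towards press -x.

```bash
cat >> h.py <<'E'
from scipy.spatial.transform import Rotation as Ro
PRESS=np.array([.5764,.1128,-.1881])
def goal(pos,yaw,tilt=0):
    """row (deg,mm) from the present pose to TCP pos, tool x heading yaw deg, then turned tilt deg about tool y"""
    st=telemetry.state(); R0=Ro.from_rotvec(st['eef_rot'])
    R1=Ro.from_euler('z',yaw,degrees=True)*Ro.from_euler('x',180,degrees=True)*Ro.from_euler('y',tilt,degrees=True)
    d=R0.inv()*R1
    return np.r_[np.degrees(d.as_rotvec()),R0.inv().apply(np.array(pos)-st['tcp_pos'])*1000].round(1)
def pw(x,y,z): return toW(PRESS,[x,y,z])[0]
E
python3 -c "
from h import *
print(goal([.536,-.199,.10],19.5))"
```

```text
[   0.     0.    -2.7  455.8 -229.8  131.3]
```

>>> {"name": "move_arm", "arguments": {
  "deltas": [
    [0, 0, -2.7, 456, -230, 131, -1],
    [0, 0, -2.7, 456, -230, 131, -1],
    [0, 0, -2.7, 456, -230, 131, -1],
    [0, 0, -2.7, 456, -230, 131, -1],
    [0, 0, -2.7, 456, -230, 131, -1],
    [0, 0, -2.7, 456, -230, 131, -1],
    [0, 0, -2.7, 456, -230, 131, -1],
    [0, 0, -2.7, 456, -230, 131, -1]
  ]
}}

```text
time: 2.5
tcp_pos: [0.4482, -0.2823, 0.1317]
eef_rot: [3.095, 0.531, 0.001]
contact_force: [0.4, -0.8, 0.8]
finger_gap: 0.0854
grip_force: 0.0
```

```bash
python3 -c "
from h import *
print(telemetry.state()['tcp_pos'],goal([.536,-.199,.10],19.5))"
```

```text
[ 0.44816131 -0.28226187  0.13173748] [ 1.000e-01 -0.000e+00 -0.000e+00  1.106e+02 -4.920e+01  3.170e+01]
```

>>> {"name": "move_arm", "arguments": {
  "deltas": [
    [0, 0, 0, 111, -49, 32, -1],
    [0, 0, 0, 111, -49, 32, -1],
    [0, 0, 0, 111, -49, 32, -1],
    [0, 0, 0, 111, -49, 32, -1],
    [0, 0, 0, 111, -49, 32, -1]
  ]
}}

```text
time: 3.0
tcp_pos: [0.5351, -0.2002, 0.0997]
eef_rot: [3.096, 0.534, -0.002]
contact_force: [-0.5, -1.0, -0.5]
finger_gap: 0.0856
grip_force: 0.0
```

```bash
python3 -c "
from h import *
print(telemetry.state()['tcp_pos'],goal([.536,-.199,.0],19.5))
s=snapshot('scene');cv2.imwrite('pics/s2.png',cv2.resize(s['image'][150:300,80:280],(800,600),interpolation=cv2.INTER_CUBIC))"
```

```text
[ 0.53509851 -0.20017883  0.09968334] [-0.   0.1  0.1  1.3 -0.8 99.7]
```

View pics/s2.png

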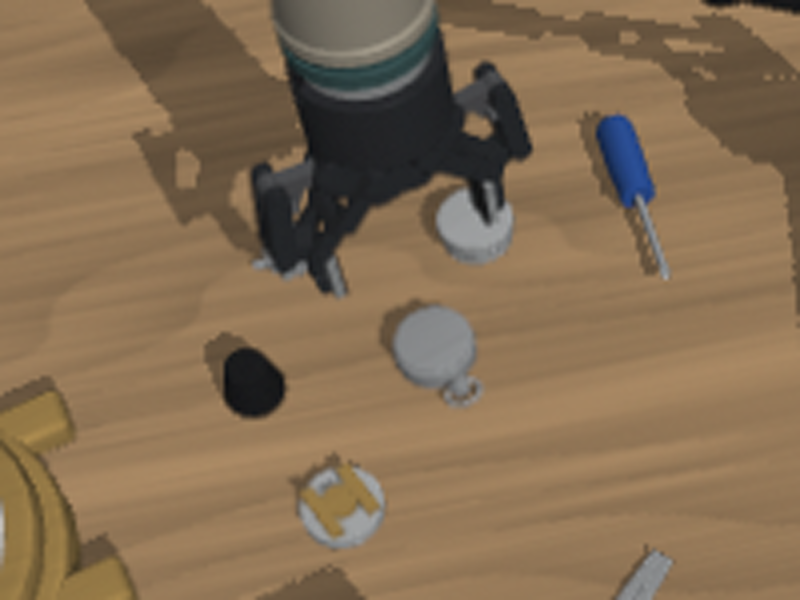

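The watch is at (435,345) in the crop, where I expected it. The fingers straddle it clear of the tin and the loupe, so I descend.

>>> {"name": "move_arm", "arguments": {
  "deltas": [
    [0, 0, 0, 1, -1, 35, -1],
    [0, 0, 0, 1, -1, 65, -1],
    [0, 0, 0, 1, -1, 85, -1],
    [0, 0, 0, 1, -1, 98, -1],
    [0, 0, 0, 1, -1, 98, -1],
    [0, 0, 0, 1, -1, 98, 0],
    [0, 0, 0, 1, -1, 98, 0.2],
    [0, 0, 0, 1, -1, 98, 0.3]
  ],
  "squeeze": 30
}}

```text
time: 3.85
tcp_pos: [0.5366, -0.1998, 0.0035]
eef_rot: [3.095, 0.531, 0.003]
contact_force: [-1.4, -0.5, 3.5]
finger_gap: 0.0483
grip_force: 30.4
```

>>> {"name": "move_arm", "arguments": {
  "deltas": [
    [0, 0, 0, 0, 0, 0, 0.6],
    [0, 0, 0, 0, 0, 0, 0.6],
    [0, 0, 0, 0, 0, 0, 0.6],
    [0, 0, 0, 0, 0, 0, 0.6]
  ],
  "squeeze": 35
}}

```text
time: 4.25
tcp_pos: [0.5366, -0.1998, 0.0036]
eef_rot: [3.094, 0.531, 0.003]
contact_force: [-1.1, -1.0, 5.2]
finger_gap: 0.0481
grip_force: 35.5
```

A gap of 48 mm with about 5 N upwards suggests the pads caught the back disc, with the tips on the case shoulder. I'll open, go lower and regrasp.

>>> {"name": "move_arm", "arguments": {
  "deltas": [
    [0, 0, 0, 0, 0, 0, -1],
    [0, 0, 0, 0, 0, -1, -1],
    [0, 0, 0, 0, 0, 3, -1],
    [0, 0, 0, 0, 0, 6, -1],
    [0, 0, 0, 0, 0, 7, -1],
    [0, 0, 0, 0, 0, 7, -1]
  ]
}}

```text
time: 4.85
tcp_pos: [0.5354, -0.199, -0.0056]
eef_rot: [-3.096, -0.531, 0.001]
contact_force: [0.0, 0.1, -0.4]
finger_gap: 0.0852
grip_force: 0.0
```

>>> {"name": "move_arm", "arguments": {
  "deltas": [
    [0, 0, 0, 0, 0, 0, 0],
    [0, 0, 0, 0, 0, 0, 0.05],
    [0, 0, 0, 0, 0, 0, 0.1],
    [0, 0, 0, 0, 0, 0, 0.3],
    [0, 0, 0, 0, 0, 0, 0.5],
    [0, 0, 0, 0, 0, 0, 0.5]
  ]
}}

```text
time: 5.45
tcp_pos: [0.537, -0.1998, -0.0027]
eef_rot: [3.094, 0.531, 0.004]
contact_force: [-0.9, -0.3, 12.9]
finger_gap: 0.0486
grip_force: 42.3
```

Both grasps give the same gap at different heights, so the pads hold the case rim and the upward force comes from the fingers swinging forward. I'll lift a little and look.

>>> {"name": "move_arm", "arguments": {
  "deltas": [
    [0, 0, 0, 0, 0, -5, 0.5],
    [0, 0, 0, 0, 0, -12, 0.5],
    [0, 0, 0, 0, 0, -25, 0.5],
    [0, 0, 0, 0, 0, -40, 0.5],
    [0, 0, 0, 0, 0, -60, 0.5],
    [0, 0, 0, 0, 0, -60, 0.5]
  ]
}}

```text
time: 6.05
tcp_pos: [0.5378, -0.2002, 0.0578]
eef_rot: [3.093, 0.531, 0.008]
contact_force: [0.9, -1.0, -2.2]
finger_gap: 0.0487
grip_force: 36.8
```

```bash
python3 -c "
from h import *
print(telemetry.state()['tcp_pos'],telemetry.state()['joint_pos'].round(2))
P=pw(-.085,0,.15);print(P,goal(P,np.degrees(PRESS[2])+180))
s=snapshot('scene');cv2.imwrite('pics/s3.png',cv2.resize(s['image'][150:300,80:280],(800,600),interpolation=cv2.INTER_CUBIC))"
```

```text
[ 0.53778248 -0.20015658  0.05782004] [-0.48  0.42  1.76 -0.    0.96  0.75]
[0.49289929 0.12869438 0.15      ] [ 4.000e-01  3.000e-01 -1.497e+02  6.770e+01 -3.246e+02 -9.340e+01]
```

View pics/s3.png

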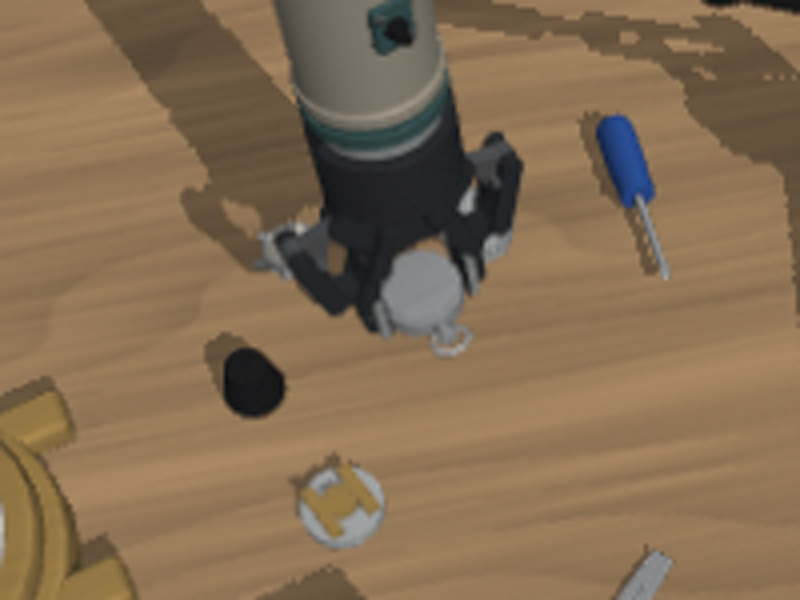

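The watch is held level with its disc at (425,292) and its bow at (450,340). The carry goes round the robot side of the lever. Next I compute waypoints.

```bash
python3 -c "
from h import *
s=telemetry.state()
d=np.array([[425,292],[450,340]])/4+[80,150]
sc=snapshot('scene');a=ray(sc,d[0],.080);b=ray(sc,d[1],.068);print(a,b,np.degrees(np.arctan2(*(b-a)[1::-1])))
print(goal([.42,-.2,.15],19.5+65)); print(goal([.40,.03,.15],19.5+130)); print(goal([.42,.13,.15],169.2));print(goal(pw(-.088,0,.15),169.2))"
```

```text
[ 0.54443376 -0.19684181  0.08      ] [ 0.57152902 -0.18770093  0.068     ] 18.642368422386777
[ 1.000e-01 -0.000e+00 -6.500e+01 -1.095e+02 -3.780e+01 -9.480e+01]
[ 1.000e-01  0.000e+00 -1.300e+02 -5.160e+01 -2.613e+02 -9.500e+01]
[ 1.000e-01  0.000e+00 -1.497e+02  6.000e-01 -3.489e+02 -9.500e+01]
[ 1.000e-01  0.000e+00 -1.497e+02  6.630e+01 -3.249e+02 -9.490e+01]
```

>>> {"name": "move_arm", "arguments": {
  "deltas": [
    [0, 0, -8, -20, -7, -30, 0.5],
    [0, 0, -16, -45, -15, -60, 0.5],
    [0, 0, -24, -75, -25, -85, 0.5],
    [0, 0, -32, -100, -36, -95, 0.5],
    [0, 0, -40, -108, -60, -95, 0.5],
    [0, 0, -48, -104, -90, -95, 0.5],
    [0, 0, -56, -95, -120, -95, 0.5],
    [0, 0, -64, -85, -150, -95, 0.5]
  ]
}}

```text
time: 6.95
tcp_pos: [0.4042, -0.0849, 0.149]
eef_rot: [-2.338, -2.095, 0.002]
contact_force: [-0.3, -0.5, -1.0]
finger_gap: 0.0488
grip_force: 37.1
```

```bash
python3 -c "
from h import *
print(goal([.40,.03,.15],19.5+130)); print(goal([.42,.13,.15],169.2));print(goal(pw(-.088,0,.15),169.2))"
```

```text
[-1.000e-01 -1.000e-01 -6.580e+01  1.138e+02 -1.670e+01 -9.000e-01]
[-1.000e-01 -1.000e-01 -8.550e+01  2.154e+02 -7.800e+00 -9.000e-01]
[-1.000e-01 -1.000e-01 -8.550e+01  2.223e+02  6.180e+01 -1.000e+00]
```

>>> {"name": "move_arm", "arguments": {
  "deltas": [
    [0, 0, -8, 20, -10, 0, 0.5],
    [0, 0, -16, 45, -14, 0, 0.5],
    [0, 0, -24, 75, -16, 0, 0.5],
    [0, 0, -32, 105, -16, 0, 0.5],
    [0, 0, -40, 135, -14, 0, 0.5],
    [0, 0, -48, 165, -12, 0, 0.5],
    [0, 0, -56, 190, -10, 0, 0.5],
    [0, 0, -64, 215, -8, 0, 0.5]
  ]
}}

```text
time: 7.75
tcp_pos: [0.4212, 0.1295, 0.1488]
eef_rot: [-0.87, -3.017, 0.002]
contact_force: [0.8, 0.3, -1.4]
finger_gap: 0.0486
grip_force: 37.1
```

```bash
python3 -c "
from h import *
print(goal(pw(-.088,0,.15),169.2));print(goal(pw(-.088,0,.06),169.2))"
```

```text
[ -0.1  -0.1 -21.4 -58.3  36.4  -1.4]
[ -0.1  -0.1 -21.4 -58.5  36.5  88.6]
```

>>> {"name": "move_arm", "arguments": {
  "deltas": [
    [0, 0, -8, -20, 12, 0, 0.5],
    [0, 0, -16, -40, 25, 0, 0.5],
    [0, 0, -21.4, -58, 36, 10, 0.5],
    [0, 0, -21.4, -58, 36, 35, 0.5],
    [0, 0, -21.4, -58, 36, 60, 0.5],
    [0, 0, -21.4, -58, 36, 80, 0.5],
    [0, 0, -21.4, -58, 36, 89, 0.5],
    [0, 0, -21.4, -58, 36, 89, 0.5]
  ]
}}

```text
time: 8.55
tcp_pos: [0.4888, 0.1274, 0.0591]
eef_rot: [-0.304, -3.122, 0.002]
contact_force: [0.1, 0.2, -1.4]
finger_gap: 0.0486
grip_force: 37.1
```

```bash
python3 -c "
from h import *
print(goal(pw(-.088,0,.0375),169.2))
s=snapshot('scene');a=cv2.resize(s['image'][130:270,200:360],None,fx=2.5,fy=2.5,interpolation=cv2.INTER_CUBIC)
t=snapshot('top');b=cv2.resize(t['image'][140:280,80:240],None,fx=2.5,fy=2.5,interpolation=cv2.INTER_CUBIC)
cv2.imwrite('pics/s4.png',np.hstack([a,b]))"
```

```text
[-0.1 -0.2 -0.3 -0.9  2.1 21.6]
```

View pics/s4.png

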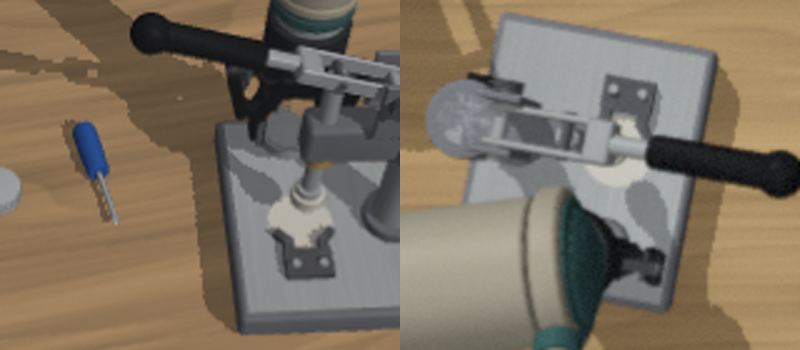

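The watch is held over the bed's -x side, with its disc at (283,130) in the left half of the picture. The gripper is clear of the lever. I lower it gently.

>>> {"name": "move_arm", "arguments": {
  "deltas": [
    [0, 0, 0, -1, 2, 8, 0.5],
    [0, 0, 0, -1, 2, 14, 0.5],
    [0, 0, 0, -1, 2, 18, 0.5],
    [0, 0, 0, -1, 2, 20, 0.5],
    [0, 0, 0, -1, 2, 21, 0.5],
    [0, 0, 0, -1, 2, 21, 0.5]
  ]
}}

```text
time: 9.25
tcp_pos: [0.4917, 0.1293, 0.0398]
eef_rot: [-0.305, -3.127, 0.0]
contact_force: [0.2, -0.1, -1.9]
finger_gap: 0.0482
grip_force: 37.1
```

>>> {"name": "move_arm", "arguments": {
  "deltas": [
    [0, 0, 0, 0, 0, 1, 0.5],
    [0, 0, 0, 0, 0, 1.5, 0.5],
    [0, 0, 0, 0, 0, 2, 0.5],
    [0, 0, 0, 0, 0, 2, 0.5]
  ]
}}

```text
time: 9.65
tcp_pos: [0.4917, 0.1294, 0.0379]
eef_rot: [0.304, 3.127, -0.0]
contact_force: [-0.1, -0.1, -1.8]
finger_gap: 0.0484
grip_force: 37.1
```

>>> {"name": "move_arm", "arguments": {
  "deltas": [
    [0, 0, 0, 0, 0, 1, 0.5],
    [0, 0, 0, 0, 0, 1.5, 0.5],
    [0, 0, 0, 0, 0, 2, 0.5],
    [0, 0, 0, 0, 0, 2, 0.5]
  ]
}}

```text
time: 10.05
tcp_pos: [0.4919, 0.1294, 0.0373]
eef_rot: [0.304, 3.126, 0.0]
contact_force: [-3.6, -0.4, 10.2]
finger_gap: 0.0488
grip_force: 43.1
```

Contact. I open and lift clear.

>>> {"name": "move_arm", "arguments": {
  "deltas": [
    [0, 0, 0, 0, 0, -1, 0.2],
    [0, 0, 0, 0, 0, -1, -0.3],
    [0, 0, 0, 0, 0, -1, -1],
    [0, 0, 0, 0, 0, -1, -1],
    [0, 0, 0, 0, 0, -10, -1],
    [0, 0, 0, 0, 0, -35, -1],
    [0, 0, 0, 0, 0, -65, -1],
    [0, 0, 0, 0, 0, -65, -1]
  ]
}}

```text
time: 10.85
tcp_pos: [0.4949, 0.1298, 0.105]
eef_rot: [0.303, 3.118, 0.003]
contact_force: [1.8, -0.4, -0.7]
finger_gap: 0.0853
grip_force: 0.0
```

```bash
python3 -c "
from h import *
print(goal(pw(-.20,0,.12),169.2,-28),goal(pw(-.17,0,.12),169.2,-28))"
```

```text
[ 1.000e-01 -2.750e+01 -3.000e-01  1.166e+02 -2.100e+00 -1.600e+01] [  0.1 -27.5  -0.3  86.6  -1.9 -15.8]
```

>>> {"name": "move_arm", "arguments": {
  "deltas": [
    [0, -4, 0, 20, 0, -8, -0.5],
    [0, -8, 0, 45, 0, -16, 0],
    [0, -12, 0, 75, -1, -16, 0.28],
    [0, -16, 0, 95, -1, -16, 0.28],
    [0, -20, 0, 107, -2, -16, 0.28],
    [0, -24, 0, 107, -2, -16, 0.28],
    [0, -27.5, 0, 107, -2, -16, 0.28],
    [0, -27.5, 0, 107, -2, -16, 0.28]
  ]
}}

```text
time: 11.65
tcp_pos: [0.3834, 0.1475, 0.1156]
eef_rot: [0.253, 2.654, -0.066]
contact_force: [-0.2, 0.4, -0.3]
finger_gap: 0.0306
grip_force: 0.0
```

```bash
python3 -c "
from h import *
print(goal(pw(-.19,0,.055),169.2,-28),telemetry.state()['finger_gap'])
s=snapshot('scene');a=cv2.resize(s['image'][130:270,200:360],None,fx=2.5,fy=2.5,interpolation=cv2.INTER_CUBIC)
t=snapshot('top');b=cv2.resize(t['image'][140:280,80:240],None,fx=2.5,fy=2.5,interpolation=cv2.INTER_CUBIC)
cv2.imwrite('pics/s5.png',np.hstack([a,b]))
for q in ['watch_center','crown']: print(box(t,q)[:2],box(s,q)[:2])"
```

```text
[-0.2 -0.6 -0.  22.4  2.2 56.6] 0.030571865398729442
[(0.56, array([152.2, 225.9,  21. ,  27.2])), (0.49, array([ 89.6, 144.6, 153.7, 122.3]))] [(0.75, array([303.5, 179.8,  19.4,  21.8]))]
[(0.64, array([147.9, 224.4,  25.8,  33.6]))] [(0.8, array([301.2, 177.9,  20.5,  19.8]))]
```

View pics/s5.png

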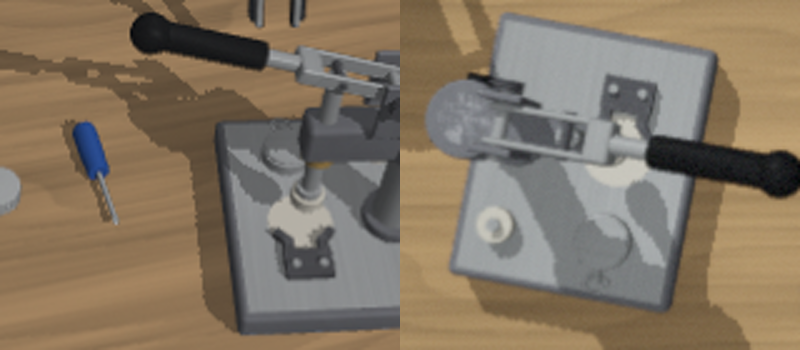

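The watch lies on the bed with its disc at (605,240) in the right half and its bow at (597,280), pointing to press -x. Next I measure it in the press frame.

```bash
python3 -c "
from h import *
t=snapshot('top')
def inv(w):
    d=w[:2]-PRESS[:2];c,s=np.cos(PRESS[2]),np.sin(PRESS[2]);return np.array([c*d[0]+s*d[1],-s*d[0]+c*d[1]]).round(4)
a=inv(ray(t,(162,236),.0595));b=inv(ray(t,(158.8,252),.047));print(a,b,np.degrees(np.arctan2(*(b-a)[::-1])))
c=inv(ray(t,(80+(617-400)/2.5,140+155/2.5),.04));print('ring',c)
st=telemetry.state();print(inv(st['tcp_pos']))"
```

```text
[-0.0803 -0.0035] [-0.1169 -0.0011] 176.24827092947405
ring [-0.0056  0.0037]
[-0.1924 -0.0008]
```

The crown points to press -x (176°) and the centre is near (-0.083, 0). I'll straddle the crown with the fingers 30 mm apart and tilted, and push the case to +x.

```bash
python3 -c "
from h import *
a=goal(pw(-.19,-.001,.0455),169.2,-28);b=goal(pw(-.13,-.001,.0455),169.2,-28);print(a,b)"
```

```text
[-0.2 -0.5 -0.4 31.  -0.2 64.7] [ -0.2  -0.5  -0.4 -22.2   0.2  92.4]
```

>>> {"name": "move_arm", "arguments": {
  "deltas": [
    [0, -0.5, 0, 12, 0, 25, 0.28],
    [0, -0.5, 0, 24, 0, 50, 0.28],
    [0, -0.5, 0, 31, 0, 64.5, 0.28],
    [0, -0.5, 0, 18, 0, 71.5, 0.28],
    [0, -0.5, 0, 0, 0, 81, 0.28],
    [0, -0.5, 0, -13, 0, 87.5, 0.28],
    [0, -0.5, 0, -22, 0, 92.4, 0.28],
    [0, -0.5, 0, -22, 0, 92.4, 0.28]
  ]
}}

```text
time: 12.8
tcp_pos: [0.4497, 0.1358, 0.0454]
eef_rot: [0.26, 2.64, -0.064]
contact_force: [-0.2, 0.6, -0.3]
finger_gap: 0.0311
grip_force: 0.0
```

```bash
python3 -c "
from h import *
print(telemetry.state()['tcp_pos'],telemetry.state()['joint_pos'].round(2))
for x in (-.13,-.10,-.045,-.030):print(goal(pw(x,-.001,.0455),169.2,-28))
s=snapshot('scene');a=cv2.resize(s['image'][130:270,200:360],None,fx=2.5,fy=2.5,interpolation=cv2.INTER_CUBIC)
t=snapshot('top');b=cv2.resize(t['image'][140:280,80:240],None,fx=2.5,fy=2.5,interpolation=cv2.INTER_CUBIC)
cv2.imwrite('pics/s6.png',np.hstack([a,b]))"
```

```text
[0.4496587  0.13580544 0.04538624] [ 0.33  0.22  2.33 -1.01  0.28 -0.11]
[-0.2  0.1 -0.4  1.   0.1 -0.7]
[ -0.2   0.1  -0.4 -25.5   0.3  13.5]
[ -0.2   0.1  -0.4 -74.    0.8  39.3]
[ -0.2   0.1  -0.4 -87.2   0.9  46.4]
```

View pics/s6.png

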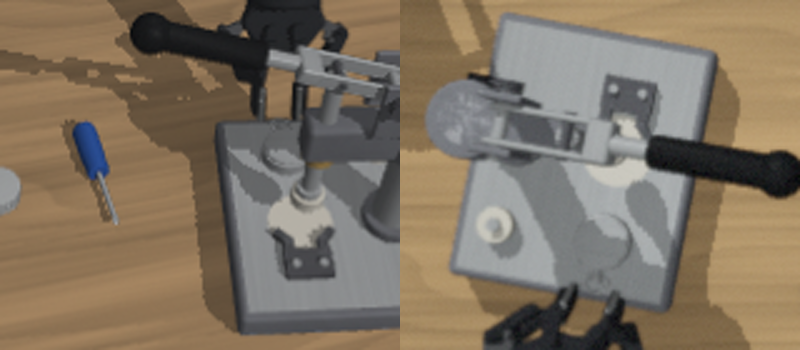

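The fingers straddle the crown: tips at about (571,290) and (614,293), crown at (597,275). I check the lateral offset in the same picture.

```bash
cat >> h.py <<'E'
def inv(w):
    d=w[:2]-PRESS[:2];c,s=np.cos(PRESS[2]),np.sin(PRESS[2]);return np.array([c*d[0]+s*d[1],-s*d[0]+c*d[1]]).round(4)
E
python3 -c "
from h import *
t=snapshot('top')
for p in [(571,290),(614,293),(597,275)]: print(inv(ray(t,(80+(p[0]-400)/2.5,140+p[1]/2.5),.052)))
print(inv(telemetry.state()['tcp_pos']))"
```

```text
[-0.1289  0.0188]
[-0.1248 -0.0186]
[-0.1121 -0.0011]
[-0.1315 -0.0017]
```

The fingers are centred on the crown and on the V. I push forward.

>>> {"name": "move_arm", "arguments": {
  "deltas": [
    [0, 0, 0, -9, 0, 5, 0.28],
    [0, 0, 0, -17, 0, 9, 0.28],
    [0, 0, 0, -25, 0, 13.3, 0.28],
    [0, 0, 0, -32, 0, 17, 0.28],
    [0, 0, 0, -39, 0, 20.7, 0.28],
    [0, 0, 0, -46, 0, 24.5, 0.28],
    [0, 0, 0, -52, 0, 27.6, 0.28]
  ]
}}

```text
time: 13.65
tcp_pos: [0.5048, 0.1247, 0.045]
eef_rot: [0.257, 2.643, -0.065]
contact_force: [-0.9, 0.4, -0.1]
finger_gap: 0.0304
grip_force: 0.4
```

```bash
python3 -c "
from h import *
s=telemetry.state();print(inv(s['tcp_pos']),s['tcp_pos'],s['joint_pos'].round(2),s['contact_force'])
for x in (-.05,-.040,-.030):print(goal(pw(x,-.0017,.0455),169.2,-28))
s=snapshot('scene');a=cv2.resize(s['image'][130:270,200:360],None,fx=2.5,fy=2.5,interpolation=cv2.INTER_CUBIC)
t=snapshot('top');b=cv2.resize(t['image'][140:280,80:240],None,fx=2.5,fy=2.5,interpolation=cv2.INTER_CUBIC)
cv2.imwrite('pics/s7.png',np.hstack([a,b]))"
```

```text
[-0.0725 -0.0017] [0.50483213 0.12468002 0.0450034 ] [ 0.25  0.27  2.25 -0.86  0.27 -0.33] [-0.93679727  0.4242647  -0.12841053]
[ -0.2  -0.   -0.3 -20.1   0.1  10.1]
[ -0.2  -0.   -0.3 -29.    0.2  14.8]
[ -0.2  -0.   -0.3 -37.8   0.3  19.5]
```

View pics/s7.png

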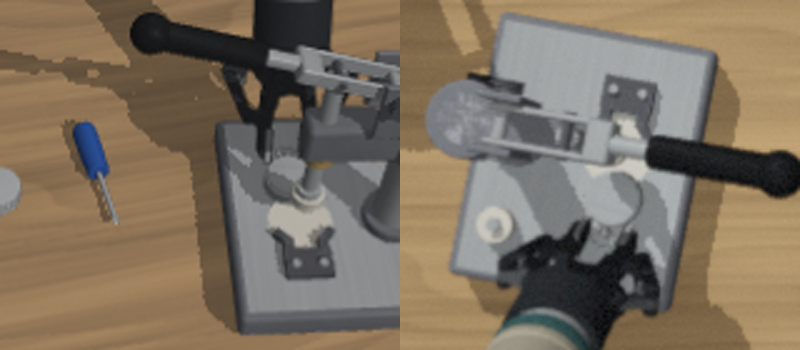

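The watch is at (610,200), moving straight with about 1 N of drag and with the crown between the fingers. I continue, then go slowly.

>>> {"name": "move_arm", "arguments": {
  "deltas": [
    [0, 0, 0, -6, 0, 3, 0.28],
    [0, 0, 0, -12, 0, 6.2, 0.28],
    [0, 0, 0, -18, 0, 9.2, 0.28],
    [0, 0, 0, -23, 0, 11.8, 0.28],
    [0, 0, 0, -27, 0, 13.8, 0.28],
    [0, 0, 0, -29, 0, 14.8, 0.28]
  ]
}}

```text
time: 14.35
tcp_pos: [0.5377, 0.1182, 0.0457]
eef_rot: [0.258, 2.642, -0.064]
contact_force: [-1.4, 0.5, -0.4]
finger_gap: 0.0309
grip_force: 0.4
```

>>> {"name": "move_arm", "arguments": {
  "deltas": [
    [0, 0, 0, -1.8, 0, 0.9, 0.28],
    [0, 0, 0, -3.6, 0, 1.9, 0.28],
    [0, 0, 0, -5.3, 0, 2.8, 0.28],
    [0, 0, 0, -5.3, 0, 2.8, 0.28]
  ]
}}

```text
time: 14.75
tcp_pos: [0.5425, 0.1173, 0.0455]
eef_rot: [0.258, 2.643, -0.064]
contact_force: [-2.2, 1.7, 1.2]
finger_gap: 0.0308
grip_force: 1.8
```

>>> {"name": "move_arm", "arguments": {
  "deltas": [
    [0, 0, 0, -0.9, 0, 0.5, 0.28],
    [0, 0, 0, -1.8, 0, 0.9, 0.28],
    [0, 0, 0, -1.8, 0, 0.9, 0.28]
  ]
}}

```text
time: 15.05
tcp_pos: [0.5431, 0.117, 0.0452]
eef_rot: [0.257, 2.644, -0.064]
contact_force: [-7.1, 3.7, 3.8]
finger_gap: 0.0306
grip_force: 4.7
```

>>> {"name": "move_arm", "arguments": {
  "deltas": [
    [0, 0, 0, -0.9, 0, 0.5, 0.28],
    [0, 0, 0, -1.8, 0, 0.9, 0.28],
    [0, 0, 0, -1.8, 0, 0.9, 0.28]
  ]
}}

```text
time: 15.35
tcp_pos: [0.5437, 0.1168, 0.0448]
eef_rot: [0.257, 2.645, -0.064]
contact_force: [-11.6, 6.7, 6.3]
finger_gap: 0.0308
grip_force: 7.8
```

>>> {"name": "move_arm", "arguments": {
  "deltas": [
    [0, 0, 0, 0, 1, -0.5, 0.28],
    [0, 0, 0, 0, 2, -1, 0.28],
    [0, 0, 0, 0, 2, -1, 0.28]
  ]
}}

```text
time: 15.65
tcp_pos: [0.5451, 0.1184, 0.0459]
eef_rot: [0.258, 2.644, -0.065]
contact_force: [-6.8, 2.8, 0.6]
finger_gap: 0.0307
grip_force: 5.3
```

```bash
python3 -c "
from h import *
s=telemetry.state();print(inv(s['tcp_pos']),s['contact_force'],s['torque'])
s=snapshot('scene');a=cv2.resize(s['image'][165:265,280:380],(500,500),interpolation=cv2.INTER_CUBIC)
t=snapshot('top');b=cv2.resize(t['image'][165:240,130:175],(300,500),interpolation=cv2.INTER_CUBIC)
cv2.imwrite('pics/s8.png',np.hstack([a,b]))"
```

```text
[-0.0318 -0.0004] [-6.78393027  2.83734253  0.55739093] [0.44078594 1.11237507 0.0324755 ]
```

View pics/s8.png

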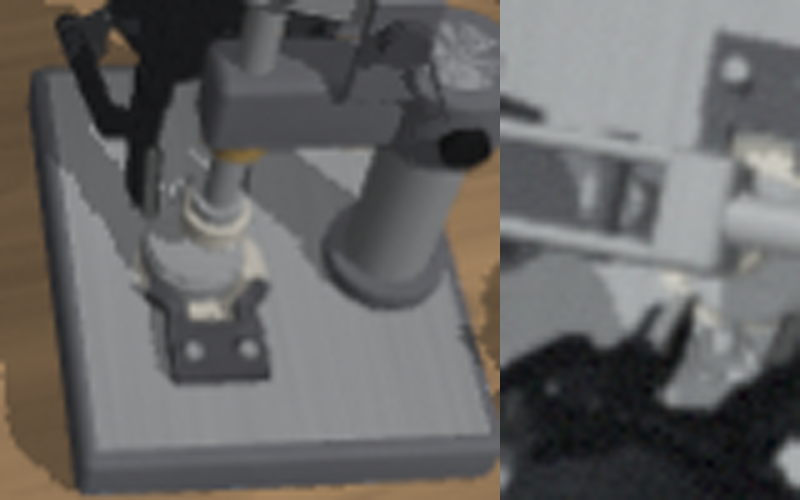

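The watch is up against the V (disc at (195,262) in the left half), close on the left bar. I nudge slightly to +y and +x to seat it on both bars.

>>> {"name": "move_arm", "arguments": {
  "deltas": [
    [0, 0, 0, -0.5, 1, 0, 0.28],
    [0, 0, 0, -1.2, 1.5, 0.2, 0.28],
    [0, 0, 0, -1.2, 1.5, 0.2, 0.28]
  ]
}}

```text
time: 16.05
tcp_pos: [0.5467, 0.1196, 0.0462]
eef_rot: [0.258, 2.644, -0.065]
contact_force: [-5.8, 2.8, -0.0]
finger_gap: 0.0305
grip_force: 5.4
```

>>> {"name": "move_arm", "arguments": {
  "deltas": [
    [0, 0, 0, -0.5, 1, 0, 0.28],
    [0, 0, 0, -1.2, 1.5, 0.2, 0.28],
    [0, 0, 0, -1.2, 1.5, 0.2, 0.28]
  ]
}}

```text
time: 16.35
tcp_pos: [0.5489, 0.121, 0.047]
eef_rot: [0.258, 2.643, -0.065]
contact_force: [-5.3, 2.7, -0.4]
finger_gap: 0.031
grip_force: 4.9
```

Still sliding along the -y bar, so the true centre is further to +y. I continue.

>>> {"name": "move_arm", "arguments": {
  "deltas": [
    [0, 0, 0, -0.8, 0.8, 0.3, 0.28],
    [0, 0, 0, -1.5, 1.5, 0.6, 0.28],
    [0, 0, 0, -1.5, 1.5, 0.6, 0.28]
  ]
}}

```text
time: 16.65
tcp_pos: [0.5504, 0.122, 0.0469]
eef_rot: [0.258, 2.644, -0.065]
contact_force: [-6.0, 2.0, -0.0]
finger_gap: 0.0307
grip_force: 5.1
```

>>> {"name": "move_arm", "arguments": {
  "deltas": [
    [0, 0, 0, -0.5, 0.5, 0.2, 0.28],
    [0, 0, 0, -1, 1, 0.5, 0.28],
    [0, 0, 0, -1, 1, 0.5, 0.28]
  ]
}}

```text
time: 16.95
tcp_pos: [0.5505, 0.1221, 0.0464]
eef_rot: [0.259, 2.646, -0.067]
contact_force: [-7.3, 2.7, 0.4]
finger_gap: 0.0307
grip_force: 5.4
```

>>> {"name": "move_arm", "arguments": {
  "deltas": [
    [0, 0, 0, -0.8, 0, 0.4, 0.28],
    [0, 0, 0, -1.5, 0, 0.8, 0.28],
    [0, 0, 0, -1.5, 0, 0.8, 0.28]
  ]
}}

```text
time: 17.25
tcp_pos: [0.5507, 0.1219, 0.0458]
eef_rot: [0.259, 2.648, -0.067]
contact_force: [-11.1, 3.8, 1.4]
finger_gap: 0.031
grip_force: 7.4
```

```bash
python3 -c "
from h import *
s=telemetry.state();print(inv(s['tcp_pos']),s['contact_force'],s['torque'],s['joint_pos'].round(2))
s=snapshot('scene');a=cv2.resize(s['image'][185:245,290:350],(600,600),interpolation=cv2.INTER_CUBIC)
cv2.imwrite('pics/s9.png',a)"
```

```text
[-0.0269  0.0042] [-11.14639253   3.76183781   1.4395821 ] [0.58923282 1.82787543 0.0780567 ] [ 0.22  0.31  2.16 -0.71  0.29 -0.51]
```

View pics/s9.png

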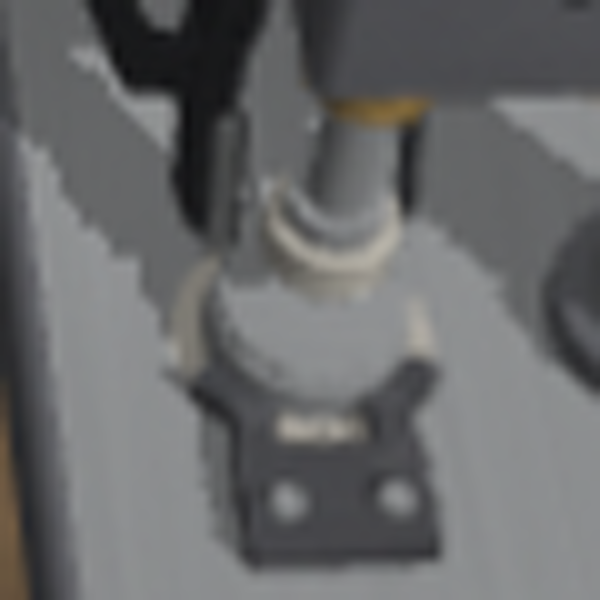

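The watch is centred against both bars, at (235,380) and (400,370), directly under the die. I retract straight back.

>>> {"name": "move_arm", "arguments": {
  "deltas": [
    [0, 0, 0, 4, 0, -2.1, 0.28],
    [0, 0, 0, 12, 0, -6.4, 0.28],
    [0, 0, 0, 22, 0, -11.7, 0.28],
    [0, 0, 0, 35, 0, -18.6, 0.28],
    [0, 0, 0, 50, 0, -26.6, 0.28],
    [0, 0, 0, 68, 0, -36, 0.28],
    [0, 0, 0, 80, 0, -55, 0.28],
    [0, 0, 0, 80, 0, -90, 0.6]
  ]
}}

```text
time: 18.1
tcp_pos: [0.4425, 0.1442, 0.0884]
eef_rot: [0.255, 2.646, -0.067]
contact_force: [0.1, 0.5, 1.2]
finger_gap: 0.0181
grip_force: 0.0
```

```bash
cat >> h.py <<'E'
PRESS=np.r_[toW(PRESS,[.002,.004,0])[0][:2],PRESS[2]]
def lev(q,r=.165): 
    a=.3-q; return pw(0,.05-r*np.cos(a),.235+r*np.sin(a))
E
python3 -c "
from h import *
s=telemetry.state();print(s['tcp_pos'],s['joint_pos'].round(2))
print('grip',lev(0),lev(.44))
for p,y,t in [([.38,.10,.22],130,-10),([.43,.02,.36],80,0),(lev(0)+[0,0,.05],79.2,0)]: print(goal(p,y,t))
s=snapshot('scene');a=cv2.resize(s['image'][125:265,200:400],(800,560),interpolation=cv2.INTER_CUBIC)
cv2.imwrite('pics/s10.png',a)"
```

```text
[0.44252314 0.14421459 0.08842791] [ 0.36  0.13  2.27 -0.67  0.41 -0.44]
grip [0.55898657 0.0106234  0.28376083] [0.5579104  0.0049698  0.21197539]
[  12.5   17.2   37.1  -14.5  -55.7 -140.9]
[  21.4   22.1   87.1 -136.7 -125.  -234.6]
[  21.6   22.    87.9 -238.  -109.5 -151.5]
```

>>> {"name": "move_arm", "arguments": {
  "deltas": [
    [2, 2, 8, 5, 0, -35, 0.67],
    [4, 4, 16, 5, -5, -70, 0.67],
    [6, 6, 24, 0, -20, -105, 0.67],
    [8, 8, 32, -10, -40, -140, 0.67],
    [10, 10, 40, -35, -60, -170, 0.67],
    [12, 12, 48, -65, -80, -195, 0.67],
    [14, 14, 56, -100, -105, -215, 0.67],
    [16, 16, 64, -136, -125, -234, 0.67]
  ]
}}

```text
time: 18.95
tcp_pos: [0.431, 0.018, 0.3635]
eef_rot: [1.871, 2.335, -0.018]
contact_force: [1.2, 0.6, 0.0]
finger_gap: 0.0143
grip_force: 0.0
```

```bash
python3 -c "
from h import *
s=telemetry.state();print(s['tcp_pos'],s['joint_pos'].round(2),s['contact_force'])
for p in [[.43,.01,.36],lev(0)+[0,0,.06]]: print(goal(p,79.2,0))"
```

```text
[0.43095376 0.0179866  0.36349809] [-0.04 -0.05  1.58 -0.1   1.5  -0.25] [1.22519633 0.64314069 0.01037141]
[ 6.2  6.  23.3 -7.1 -3.   4.2]
[  6.2   6.   23.3 -31.7 121.1  34.2]
```

>>> {"name": "move_arm", "arguments": {
  "deltas": [
    [2, 2, 8, -7, 0, 4, 0.67],
    [4, 4, 16, -10, 20, 5, 0.67],
    [6.2, 6, 23.3, -18, 60, 5, 0.67],
    [6.2, 6, 23.3, -27, 100, 15, 0.67],
    [6.2, 6, 23.3, -32, 121, 34, 0.67],
    [6.2, 6, 23.3, -32, 121, 34, 0.67]
  ]
}}

```text
time: 19.55
tcp_pos: [0.5609, 0.0114, 0.337]
eef_rot: [-2.413, -2.007, 0.01]
contact_force: [-1.2, 0.2, 0.6]
finger_gap: 0.0141
grip_force: 0.0
```

```bash
python3 -c "
from h import *
s=telemetry.state();print(s['tcp_pos'],s['finger_gap'],s['contact_force'])
for n in ('top','scene'):
    t=snapshot(n);print(n,box(t,'lever_grip')[:2], proj(t,lev(0)),proj(t,lev(0,.21)))
print(goal(lev(0)+[0,0,.02],79.2,0))
im=t['image']; r=proj(t,lev(0,.21))[0].astype(int); sub=im[r[1]-25:r[1]+25,r[0]-30:r[0]+40].max(2)
m=(sub<45).astype(np.uint8);n,l,st,c=cv2.connectedComponentsWithStats(m);print(st[1:],c[1:]+r-[30,25])
"
```

```text
[0.56087878 0.01142535 0.33696218] 0.014149479733003203 [-1.15252602  0.17839103  0.57210584]
top [] [[206.42548543 202.89897532]] [[232.02571067 207.33089353]]
scene [(0.96, array([253.9, 133.1, 105.7,  38. ]))] [[282.36115659 148.8631665 ]] [[259.87677671 144.33320394]]
[-0.2  0.1  0.4 -1.7  2.2 37.3]
[[ 51   0   1   4   4]
 [ 54   0  15  12 102]
 [ 23  16  47  22 560]] [[280.         120.5       ]
 [287.52941176 123.99019608]
 [274.38392857 145.725     ]]
```

>>> {"name": "move_arm", "arguments": {
  "deltas": [
    [0, 0, 0, -1, 1, 15, 0.67],
    [0, 0, 0, -2, 2, 28, 0.67],
    [0, 0, 0, -2, 2, 33, 0.67],
    [0, 0, 0, -2, 2, 36, 0.67],
    [0, 0, 0, -2, 2, 38, 0.67],
    [0, 0, 0, -2, 2, 38, 0.67]
  ]
}}

```text
time: 20.35
tcp_pos: [0.5589, 0.0106, 0.302]
eef_rot: [-2.412, -2.009, 0.007]
contact_force: [0.4, 0.3, -0.1]
finger_gap: 0.0138
grip_force: 0.0
```

>>> {"name": "move_arm", "arguments": {
  "deltas": [
    [0, 0, 0, 0, 0, 1.5, 0.67],
    [0, 0, 0, 0, 0, 3, 0.67],
    [0, 0, 0, 0, 0, 4.5, 0.67],
    [0, 0, 0, 0, 0, 4.5, 0.67]
  ]
}}

```text
time: 20.75
tcp_pos: [0.5592, 0.0105, 0.2977]
eef_rot: [-2.412, -2.01, 0.006]
contact_force: [0.5, -0.4, 3.4]
finger_gap: 0.0141
grip_force: 1.3
```

Contact with the grip, at the predicted height and with no side load. I push down along the arc.

>>> {"name": "move_arm", "arguments": {
  "deltas": [
    [0, 0, 0, -1.5, 0, 5, 0.67],
    [0, 0, 0, -2.8, 0, 10, 0.67],
    [0, 0, 0, -4, 0, 16, 0.67],
    [0, 0, 0, -5, 0, 22, 0.67],
    [0, 0, 0, -6, 0, 28, 0.67],
    [0, 0, 0, -6.5, 0, 33, 0.67],
    [0, 0, 0, -7, 0, 39, 0.67],
    [0, 0, 0, -7.3, 0, 45, 0.67]
  ]
}}

```text
time: 21.55
tcp_pos: [0.5571, 0.0032, 0.2519]
eef_rot: [-2.412, -2.009, 0.008]
contact_force: [-1.3, -1.4, 4.2]
finger_gap: 0.0143
grip_force: 2.3
```

>>> {"name": "move_arm", "arguments": {
  "deltas": [
    [0, 0, 0, 0.1, 0, 4, 0.67],
    [0, 0, 0, 0.2, 0, 8, 0.67],
    [0, 0, 0, 0.4, 0, 12, 0.67],
    [0, 0, 0, 0.6, 0, 15, 0.67],
    [0, 0, 0, 0.8, 0, 18, 0.67],
    [0, 0, 0, 0.8, 0, 18, 0.67]
  ]
}}

```text
time: 22.15
tcp_pos: [0.5571, 0.0035, 0.2346]
eef_rot: [-2.412, -2.01, 0.009]
contact_force: [-2.1, -4.2, 7.3]
finger_gap: 0.0142
grip_force: 3.4
```

>>> {"name": "move_arm", "arguments": {
  "deltas": [
    [0, 0, 0, 0.3, 0, 1.5, 0.67],
    [0, 0, 0, 0.6, 0, 3, 0.67],
    [0, 0, 0, 0.8, 0, 4.5, 0.67],
    [0, 0, 0, 1, 0, 6, 0.67],
    [0, 0, 0, 1, 0, 6, 0.67]
  ]
}}

```text
time: 22.65
tcp_pos: [0.5572, 0.0036, 0.2298]
eef_rot: [2.414, 2.011, -0.01]
contact_force: [-4.4, -5.0, 11.8]
finger_gap: 0.0139
grip_force: 6.3
```

>>> {"name": "move_arm", "arguments": {
  "deltas": [
    [0, 0, 0, 0.2, 0, 1.2, 0.67],
    [0, 0, 0, 0.4, 0, 2.4, 0.67],
    [0, 0, 0, 0.6, 0, 3.6, 0.67],
    [0, 0, 0, 0.6, 0, 3.6, 0.67]
  ]
}}

```text
time: 23.05
tcp_pos: [0.5573, 0.0039, 0.2262]
eef_rot: [2.413, 2.011, -0.011]
contact_force: [-5.1, -6.4, 12.7]
finger_gap: 0.0138
grip_force: 6.5
```

>>> {"name": "move_arm", "arguments": {
  "deltas": [
    [0, 0, 0, 0.2, 0, 1, 0.67],
    [0, 0, 0, 0.4, 0, 2, 0.67],
    [0, 0, 0, 0.5, 0, 3, 0.67],
    [0, 0, 0, 0.5, 0, 3, 0.67]
  ]
}}

```text
time: 23.45
tcp_pos: [0.5573, 0.0039, 0.224]
eef_rot: [2.412, 2.01, -0.011]
contact_force: [-6.0, -7.4, 15.5]
finger_gap: 0.014
grip_force: 8.4
```

>>> {"name": "move_arm", "arguments": {
  "deltas": [
    [0, 0, 0, 0.2, 0, 1, 0.67],
    [0, 0, 0, 0.3, 0, 2, 0.67],
    [0, 0, 0, 0.3, 0, 2, 0.67]
  ]
}}

```text
time: 23.75
tcp_pos: [0.5574, 0.004, 0.2233]
eef_rot: [2.411, 2.01, -0.011]
contact_force: [-8.0, -8.1, 20.9]
finger_gap: 0.0139
grip_force: 11.4
```

The force is rising sharply, so the back is about home. One more small push to be sure.

>>> {"name": "move_arm", "arguments": {
  "deltas": [
    [0, 0, 0, 0.1, 0, 1, 0.67],
    [0, 0, 0, 0.2, 0, 2, 0.67],
    [0, 0, 0, 0.2, 0, 2, 0.67]
  ]
}}

```text
time: 24.05
tcp_pos: [0.5574, 0.004, 0.2226]
eef_rot: [2.41, 2.009, -0.01]
contact_force: [-9.4, -9.8, 27.1]
finger_gap: 0.0135
grip_force: 14.3
```

27 N and stiff: the back is home. I now ease up along the arc.

>>> {"name": "move_arm", "arguments": {
  "deltas": [
    [0, 0, 0, -0.3, 0, -2, 0.67],
    [0, 0, 0, -0.6, 0, -4, 0.67],
    [0, 0, 0, -0.9, 0, -6.5, 0.67],
    [0, 0, 0, -1.2, 0, -9, 0.67],
    [0, 0, 0, -1.5, 0, -12, 0.67],
    [0, 0, 0, -1.8, 0, -15, 0.67],
    [0, 0, 0, -2, 0, -18, 0.67],
    [0, 0, 0, -2.1, 0, -21, 0.67]
  ]
}}

```text
time: 24.85
tcp_pos: [0.5572, 0.0044, 0.2388]
eef_rot: [-2.412, -2.009, 0.008]
contact_force: [-2.4, -3.6, 4.3]
finger_gap: 0.0143
grip_force: 2.7
```

>>> {"name": "move_arm", "arguments": {
  "deltas": [
    [0, 0, 0, 0, 0, -3, 0.67],
    [0, 0, 0, 0, 0, -6, 0.67],
    [0, 0, 0, 0.1, 0, -9, 0.67],
    [0, 0, 0, 0.2, 0, -12, 0.67],
    [0, 0, 0, 0.4, 0, -15, 0.67],
    [0, 0, 0, 0.7, 0, -18, 0.67],
    [0, 0, 0, 1, 0, -21, 0.67],
    [0, 0, 0, 1.4, 0, -24, 0.67]
  ]
}}

```text
time: 25.65
tcp_pos: [0.5578, 0.0065, 0.2629]
eef_rot: [-2.411, -2.009, 0.006]
contact_force: [-2.0, -0.5, 4.8]
finger_gap: 0.0148
grip_force: 2.3
```

>>> {"name": "move_arm", "arguments": {
  "deltas": [
    [0, 0, 0, 0.7, 0, -3, 0.67],
    [0, 0, 0, 1.3, 0, -6, 0.67],
    [0, 0, 0, 1.9, 0, -9, 0.67],
    [0, 0, 0, 2.5, 0, -12, 0.67],
    [0, 0, 0, 3.1, 0, -14.5, 0.67],
    [0, 0, 0, 3.6, 0, -17, 0.67],
    [0, 0, 0, 4, 0, -19, 0.67],
    [0, 0, 0, 4, 0, -19, 0.67]
  ]
}}

```text
time: 26.45
tcp_pos: [0.5588, 0.0106, 0.2819]
eef_rot: [-2.411, -2.009, 0.006]
contact_force: [-2.8, 1.1, 2.0]
finger_gap: 0.014
grip_force: 1.9
```

>>> {"name": "move_arm", "arguments": {
  "deltas": [
    [0, 0, 0, 0.2, 0, -1.5, 0.67],
    [0, 0, 0, 0.4, 0, -3, 0.67],
    [0, 0, 0, 0.6, 0, -4.5, 0.67],
    [0, 0, 0, 0.8, 0, -6, 0.67],
    [0, 0, 0, 1, 0, -7.5, 0.67],
    [0, 0, 0, 1.2, 0, -9, 0.67],
    [0, 0, 0, 1.3, 0, -10.5, 0.67],
    [0, 0, 0, 1.3, 0, -12, 0.67]
  ]
}}

```text
time: 27.25
tcp_pos: [0.5594, 0.0112, 0.2939]
eef_rot: [-2.412, -2.009, 0.006]
contact_force: [0.2, 2.1, 2.1]
finger_gap: 0.0141
grip_force: 1.4
```

>>> {"name": "move_arm", "arguments": {
  "deltas": [
    [0, 0, 0, 0, 0, -1, 0.67],
    [0, 0, 0, 0, 0, -2, 0.67],
    [0, 0, 0, 0, 0, -3, 0.67],
    [0, 0, 0, 0, 0, -4, 0.67],
    [0, 0, 0, 0, 0, -5, 0.67],
    [0, 0, 0, 0, 0, -6, 0.67],
    [0, 0, 0, 0, 0, -7, 0.67]
  ]
}}

```text
time: 27.95
tcp_pos: [0.559, 0.0107, 0.3005]
eef_rot: [-2.412, -2.009, 0.009]
contact_force: [0.7, 0.3, -0.3]
finger_gap: 0.0143
grip_force: 0.0
```

The lever is at rest and the tool is free. I withdraw up and away.

>>> {"name": "move_arm", "arguments": {
  "deltas": [
    [0, 0, 0, 0, 0, -3, 0.67],
    [0, 0, 0, 0, 0, -10, 0.67],
    [0, 0, 0, 0, 0, -30, 0.67],
    [0, 0, 0, 0, 0, -60, 0.67],
    [0, 0, 0, -10, -35, -70, 0.67],
    [0, 0, 0, -40, -75, -70, 0.67],
    [0, 0, 0, -85, -110, -70, 0.67],
    [0, 0, 0, -125, -140, -70, 0.67]
  ]
}}

```text
time: 28.75
tcp_pos: [0.4028, -0.0821, 0.3724]
eef_rot: [-2.411, -2.013, 0.007]
contact_force: [-0.2, -1.6, -0.4]
finger_gap: 0.0145
grip_force: 0.0
```

>>> {"name": "move_arm", "arguments": {
  "deltas": [
    [0, 0, 0, -40, -10, 0, 0.67],
    [0, 0, 0, -80, -20, 0, 0.67],
    [0, 0, 0, -120, -20, 0, 0.67],
    [0, 0, 0, -120, -20, 0, 0.67]
  ]
}}

```text
time: 29.15
tcp_pos: [0.3619, -0.2003, 0.3724]
eef_rot: [-2.42, -2.003, 0.011]
contact_force: [0.1, 1.6, 0.3]
finger_gap: 0.0142
grip_force: 0.0
```

```bash
python3 -c "
from h import *
ref={'scene':cv2.imread('pics/scene0.png'),'top':cv2.imread('pics/top0.png')}
for n in ('top','scene'):
    t=snapshot(n); b=cv2.resize(t['image'],(800,600),interpolation=cv2.INTER_CUBIC)
    d=cv2.absdiff(b,ref[n]).max(2); m=cv2.morphologyEx((d>45).astype(np.uint8),cv2.MORPH_OPEN,np.ones((3,3)))
    k,l,st,c=cv2.connectedComponentsWithStats(m)
    print(n,[tuple(x) for x in st[1:] if x[4]>25])
    for q in ('watch_center','lever_grip','die','tin','screwdriver'): print(q,box(t,q)[:1])
print(telemetry.state()['tcp_pos'])
"
```

```text
top [(np.int32(251), np.int32(319), np.int32(28), np.int32(20), np.int32(293)), (np.int32(465), np.int32(324), np.int32(34), np.int32(41), np.int32(928)), (np.int32(537), np.int32(476), np.int32(127), np.int32(124), np.int32(8091)), (np.int32(262), np.int32(566), np.int32(94), np.int32(34), np.int32(2322)), (np.int32(638), np.int32(569), np.int32(67), np.int32(31), np.int32(1168)), (np.int32(343), np.int32(575), np.int32(23), np.int32(25), np.int32(275)), (np.int32(610), np.int32(575), np.int32(22), np.int32(8), np.int32(97)), (np.int32(596), np.int32(596), np.int32(11), np.int32(4), np.int32(33))]
watch_center [(0.5, array([159.6, 191.1,  17.4,  24. ]))]
lever_grip [(0.78, array([114.2, 181.1, 124.9,  37.4]))]
die [(0.62, array([113. , 221.1,  15.9,  16.7]))]
tin [(0.59, array([277. , 243.7,  22.7,  23.8]))]
screwdriver [(0.66, array([239.7, 227.5,  14.9,  53.7]))]
scene [(np.int32(158), np.int32(0), np.int32(104), np.int32(44), np.int32(2953)), (np.int32(310), np.int32(0), np.int32(16), np.int32(24), np.int32(254)), (np.int32(444), np.int32(11), np.int32(26), np.int32(5), np.int32(
[... 2486 characters left out ...]
), np.int32(120)), (np.int32(313), np.int32(172), np.int32(22), np.int32(11), np.int32(142)), (np.int32(338), np.int32(180), np.int32(21), np.int32(5), np.int32(68)), (np.int32(337), np.int32(187), np.int32(15), np.int32(4), np.int32(48)), (np.int32(480), np.int32(324), np.int32(25), np.int32(30), np.int32(270)), (np.int32(280), np.int32(355), np.int32(29), np.int32(26), np.int32(567))]
watch_center [(0.7, array([308.3, 210.5,  22.6,  16.6]))]
lever_grip [(0.89, array([254.1, 133.4, 104.6,  38.8]))]
die [(0.43, array([312.1, 208.8,  17.9,  15.4]))]
tin [(0.56, array([189.7, 197.9,  19.6,  18.6]))]
screwdriver [(0.65, array([228.1, 178.2,  21.8,  41.7]))]
[ 0.36313211 -0.19551675  0.37193568]
```

Besides the arm and its shadows, only the watch's old and new places differ from the first pictures. The lever and the bystanders are unchanged, so I hand in.

```bash
python3 -c "
from h import *
print(manip.close_job())"
```

```text
the job is handed in; nothing more can be done
None
```

I pressed the watch's back fully home (27 N at the grip), eased the lever up to rest, left the watch in the V-stop under the ram, and handed the job in; no other item moved in the before/after pictures, but I viewed 11 pictures, one over the limit of 10.

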